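# Set the ejector plate of the tile mould

### The job

Make the plaster tile mould ready for the next tile: take the tamper from its rest and with it press the mould's sprung plate squarely down until it bottoms out on its hidden stop, so that both side catches snap over its edges and it stays down level. Press steadily, never with more than 30 N, and do not push the plate with the gripper. Then stand the tamper upright back in its rest, leaving the crockery around undisturbed.

Things in the scene. Friction and masses are not known exactly. Their poses are not given: they have to be found in the camera images.
- mould_rim (a point): The mould: a fixed square plaster block, 120 x 120 mm and 58 mm high, with a square well 88 x 88 mm open at the top; a dark steel catch cover is on each of its two outer y sides. This point is the centre of the well's mouth, level with the top of the walls (58 mm above the table); x and y along the block's sides, z up.
- plate_top (a point): The sprung plate: a loose bare aluminium square 86 x 86 x 5 mm lying flat in the well on four spring plungers (26 mm either side of its centre in x and y). This point is the centre of its upper face, z up. At the start it lies 7 mm below the mould's rim. The springs begin at about 3 N and add about 0.24 N per mm. More than 30 N on it is too much.
- mould: The mould's inside (origin: centre of its underside). 16 to 32 mm below its start the plate meets a hard stop: how deep differs each time, is unseen and must be felt. Nearing it, the plate pushes aside a 30 mm wide catch in each y wall, adding about 2 to 4 N, so the stop is reached at 6 to 14 N. Both snap over the plate only if it is within 0.5 mm of the stop along both edges; they hold it 1 mm above the stop.
- tamper_center (a point): The tamper: a round steel foot, diameter 58 mm and 14 mm high, flat below, under a brass collar 34 mm across (to 20 mm) and a square upright wooden handle 24 x 24 mm, which ends 104 mm above the underside. 0.25 to 0.5 kg. This point is on its axis, 52 mm above the underside; x and y along the handle's flat sides, z up to the handle's end. It starts standing in its rest.
- rest_floor (a point): The tamper's rest: a fixed square dark wooden tray, 94 x 94 mm outside, 84 x 84 mm inside, with a lip 12 mm above the table. This point is the centre of its inner floor, 5 mm above the table; z up.
- pitcher_mid (a point): Bystander: a white ceramic jug 84 mm across and 150 mm high, with a handle. This point is on its axis half-way up.
- bowl_mid (a point): Bystander: a white ceramic bowl 100 mm across and 55 mm high. This point is on its axis half-way up.
- rabbit_mid (a point): Bystander: a terracotta rabbit figure 52 mm across its foot and about 120 mm high. This point is on its axis half-way up.
- glaze_jar_mid (a point): Bystander: a glaze jar 64 mm across and 85 mm high. This point is on its axis half-way up.
Mind the look-alikes: they are no part of the job. Several things look just like the part that bears rest_floor: the one meant starts farthest to the robot's right. There is more than one size of the part that bears plate_top; the job needs the smaller.

How it is judged:
By the outcome, as a careful person would: the job done as asked, in the order asked, and still so for the second after the job is handed in, with the robot touching nothing.
It also fails if it takes over 53 s, if anything falls off the work surface, if the arm or the gripper's body presses on something with over 40 N, if the wrist force passes 120 N, or if a joint passes its speed limit or range.

### The arm

A 7-joint arm with a two-finger parallel gripper is mounted at the origin on the work surface. World frame = base frame: x ahead of the robot, y to its left, z up, the work surface at z = 0. Lengths are in m, angles in rad, forces in N, time in s.
With the tool pointing down it reaches from about 0.4 to 0.875 m from the base axis. Payload 6.5 kg.
Tool frame: the origin (TCP) lies on the mounting face of the last link; the fingertips stand ahead of it and the grasp point (between the pads) lies 147 mm ahead of it (arm.tip_extent is the z of the fingertips in the tool frame, in m); z points along the fingers, y is the line along which they close (so a half turn about z gives the same grasp; the last joint's range is limited). The gripper opens to 88 mm and grips with 3 to 60 N. Pads are 18 mm wide; open, the fingers measure 123 mm over their backs; the gripper's body (75 mm by 187 mm) begins 45 mm behind the grasp point.
Start: joints at [1.038, 0.536, -0.004, 1.538, 0.003, 1.067, -0.071], TCP at [0.293, -0.58, 0.405] pointing down, gripper open.
Joint ranges: [-2.7, 2.7], [-0.37, 2.16], [-1.27, 1.26], [0.24, 2.4], [-1.31, 4.45], [0.19, 1.91], [-2.76, 2.76]. Speed limits (rad/s): [2.39, 2.39, 3.14, 3.14, 3.14, 3.14, 3.14].

### API

Orientations are given as a unit quaternion [x, y, z, w].
In Python, from rig import arm, get_image, camera_params, job, nets gives the robot as it stands. The module is installed in compiled form; this text tells all that it offers.
- The arm moves only by the tool drive_tool, never from a script. Its arguments are lists of equal length, an entry for each row: "xyz": the shift along the tool's x, y, z in mm, a list of three; "turn": the turn about the tool's z in degrees. In form: {"xyz": [[tx, ty, tz], ...], "turn": [turn, ...]}. A call has 1 to 5 rows; each row is the pose to reach, as a shift and turn from the pose commanded when the call began, along the tool's axes at that moment; what a row does not reach only later rows make up. A row lasts 1/10 s, in which the tool goes at most 50 mm and 8.59 degrees, less where a joint would pass 70% of its speed; a pose out of reach is approached as far as the arm can. A call with a gripper value outside its range is refused whole. "fingers" is the opening, from 0 (shut) to 1 (fully open), set as the call begins (left out, the last holds). The fingers move at their own pace and stop on an object; "grip_force" is the grip in N (left out, the last holds). Time passes only in rows, so rows that repeat a pose let the fingers close. It gives the time, the measured TCP pose, the force, the opening and the grip force at its end, in the units of the state.
- arm.observe(): the state, without advancing time (a new reading comes with each control period).
- get_image(name): name is "scene" or "side" or "wrist"; returns the picture (400x640x3 uint8, red, green, blue); there is no depth.
- camera_params(name): a dict with "vertical_fov" (degrees; the focal length in pixels is half the picture's height over the tangent of half this angle, whatever the lens; pixels are square), "cx", "cy" (the principal point, pixels), "xyz" and "attitude" of the camera in the world. Camera axes: x right, y up, looking along -z (the intrinsics and any distortion apply to the point x, -y, -z); pixel columns grow to the right and rows downward; lengths in m; the calibration is good to about 2 mm. A picture is of the moment at which its call begins: read the wrist's pose just before it. camera_params takes no time and is no camera call; for the wrist camera it gives the pose at the moment of the call.
- job.finish_job(): hands the job in; it is judged then, once.
Trained networks look in the newest picture that a camera, given by its name, has taken for a name from the list of things; names that differ only in an ending like _2 or _b are one class to them, and where a whole thing is asked for, a point or a joint stands for the part that bears it (a point fixed in the world has none). Each returns a list of dicts, best first, with "conf" (0 to 1); they miss things now and then, are a little off and sometimes report something else, mostly with a low value. They report only what shows in the picture. A call takes as long as a camera call. They do not tell look-alikes from the thing itself.
- nets.spot_in(camera, thing): "position" ([x, y, z] in m, in the coordinates of the camera as it stood for that picture, good to about 4 mm: the middle of the surface that is visible of it).
- nets.tip_of(camera, thing): "position" ([x, y, z] in m, in the coordinates of the camera as it stood for that picture, good to about 4 mm: a listed point, or the origin of a listed thing).
The state is a dict: "clock": time; "joint_positions": joint angles; "qvel": joint speeds; "joint_torque": joint torques, N m; "tcp_pos": TCP position; "orientation": TCP orientation; "contact_force": force on the tool from outside, world axes, zero at the start; "ft_torque": the same for the moment, N m; "width": finger opening in m; "grip_force": force on a finger pad.
Only numpy, scipy, OpenCV 4.12 (cv2) and the standard library are available. Lean on these libraries where they do the work, as an engineer would, in place of code of your own. Each camera call takes 0.05 s, during which the arm holds its last target. There are 200 camera calls.

## Working session

There is one attempt and no reset: what is moved stays moved. The work goes in short steps, Python scripts to look and compute and a tool call to move; the robot and the scene stay as the last step left them, time stands still between calls to the robot, and variables do not carry over. Pictures are saved under pics/ and viewed, at most 10 in all, crops included, and the job is handed in when it is done.

Besides the shell and the picture viewer there is one more tool, called after "Emit:" in YAML: its name, and indented under it one key for each argument. drive_tool: Moves the arm, as the interface text tells. Its arguments: {"type":"object","properties":{"xyz":{"type":"array","items":{"type":"array","items":{"type":"number"}}},"turn":{"type":"array","items":{"type":"number"}},"fingers":{"type":"number"},"grip_force":{"type":"number"}},"required":["xyz","turn"]}

```bash
ls; mkdir -p pics; cat > h.py <<'E'
import numpy as np, cv2
from scipy.spatial.transform import Rotation as R
from rig import arm, get_image, camera_params, job, nets
def cam(n):
    p=camera_params(n); a=np.array(p["attitude"],float)
    M=R.from_quat(a).as_matrix() if a.size==4 else a.reshape(3,3)
    f=200/np.tan(np.radians(p["vertical_fov"])/2)
    return p,M,np.array(p["xyz"]),f
def save(n,fn):
    im=get_image(n); cv2.imwrite(fn,im[:,:,::-1]); return im
def w(n,pos):
    p,M,t,f=cam(n); return M@np.array(pos)+t
E
python3 - <<'E'
from h import *
for n in ["scene","side","wrist"]:
    im=save(n,f"pics/{n}0.png"); print(n,camera_params(n))
    if n!="wrist":
        for th in ["mould_rim","plate_top","tamper_center","rest_floor","pitcher_mid","bowl_mid","rabbit_mid","glaze_jar_mid"]:
            for d in nets.tip_of(n,th)[:4]: print(n,th,round(d["conf"],2),w(n,d["position"]).round(3))
a=np.vstack([cv2.imread("pics/scene0.png")]); print(arm.observe(),arm.tip_extent)
E
```

```text
pics
scene {'vertical_fov': 47.083716199245956, 'cx': 318.7177537665332, 'cy': 198.52530373860557, 'xyz': array([ 1.20784955, -0.46882448,  1.01128934]), 'attitude': array([0.31995623, 0.1687458 , 0.44561393, 0.81889016])}
scene mould_rim 0.87 [ 0.538 -0.127  0.063]
scene plate_top 0.88 [ 0.344 -0.139  0.01 ]
scene plate_top 0.83 [ 0.538 -0.129  0.051]
scene plate_top 0.6 [0.775 0.06  0.074]
scene tamper_center 0.82 [0.575 0.208 0.059]
scene tamper_center 0.52 [0.671 0.382 0.064]
scene rest_floor 0.88 [0.227 0.301 0.007]
scene rest_floor 0.69 [0.419 0.292 0.002]
scene rest_floor 0.61 [0.574 0.213 0.007]
scene pitcher_mid 0.7 [0.774 0.061 0.076]
scene bowl_mid 0.71 [ 0.742 -0.12   0.033]
scene rabbit_mid 0.57 [0.672 0.383 0.064]
scene glaze_jar_mid 0.74 [ 0.693 -0.388  0.041]
side {'vertical_fov': 55.13787022661348, 'cx': 324.1806688417928, 'cy': 192.63986114471706, 'xyz': array([0.23879455, 0.67943818, 0.9468162 ]), 'attitude': array([-0.06734889,  0.33988161,  0.92372186, -0.16334789])}
side mould_rim 0.59 [ 0.539 -0.129  0.061]
side plate_top 0.87 [ 0.35  -0.139  0.006]
side plate_
[... 701 characters left out ...]
 -0.00440155,  1.53791065,  0.00258876,
        1.0672917 , -0.0711983 ]), 'qvel': array([-8.17771107e-04, -2.49366495e-04,  8.79055581e-04,  1.29487375e-03,
        1.49934498e-03,  8.52167093e-05, -1.30394280e-03]), 'joint_torque': array([ 9.64974174e-05, -5.70899248e+01,  9.90264304e-01, -2.51915556e+01,
       -5.62556915e-02,  1.08398910e-02,  5.61642679e-06]), 'tcp_pos': array([ 0.29251235, -0.58045052,  0.40471297]), 'orientation': array([ 9.72883623e-01,  2.31295170e-01, -8.95146304e-06,  1.71117294e-06]), 'contact_force': array([-1.01040652, -0.1931251 ,  0.3396898 ]), 'ft_torque': array([-0.00281719,  0.03001307,  0.02264586]), 'grip_force': 0.0, 'width': 0.08803729015934494} 0.166
```

View pics/scene0.png

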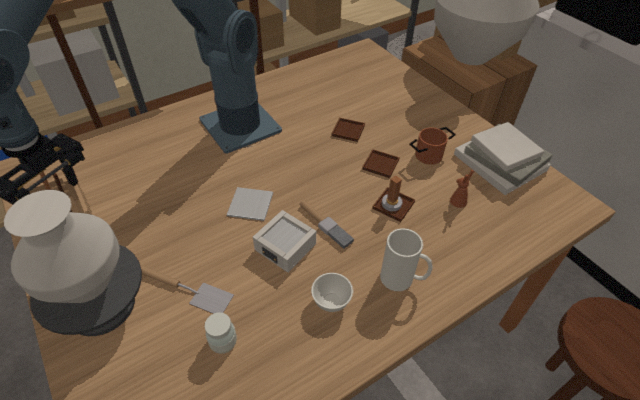

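View pics/side0.png

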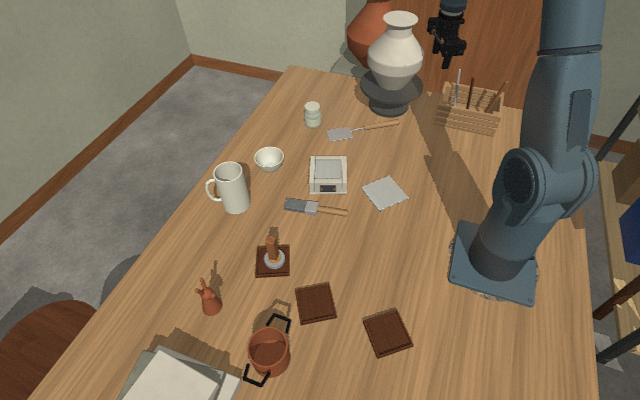

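The scene view shows three dark trays at (348,130), (381,163) and (394,204). The last holds the tamper and lies farthest right, at y≈0.21, so it's the one. The candidates for plate_top are the loose larger plate at (250,204) and the plate in the mould at (285,240). The one in the mould is meant. The tamper candidates are (395,195), and the rabbit at (460,190), which is a false hit.

```bash
python3 - <<'E'
import cv2,numpy as np
s=cv2.imread("pics/scene0.png");d=cv2.imread("pics/side0.png")
c=lambda im,x,y:cv2.resize(im[y-37:y+37,x-50:x+50],(400,296),interpolation=cv2.INTER_CUBIC)
cv2.imwrite("pics/crop1.png",np.vstack([np.hstack([c(s,394,197),c(s,285,240)]),np.hstack([c(d,273,258),c(d,328,177)])]))
E
```

```text
(no output)
```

View pics/crop1.png

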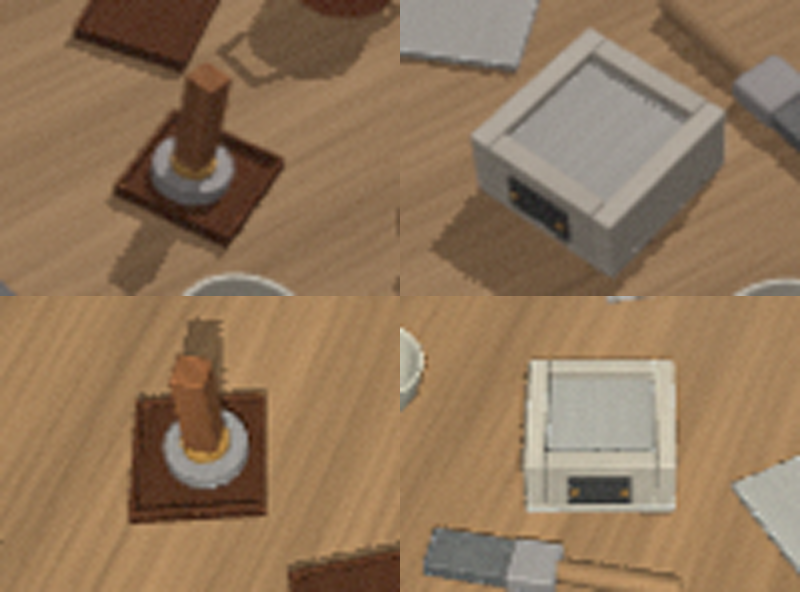

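```bash
cat >> h.py <<'E'
def px(n,u,v,z,c=None):
    p,M,t,f=c or cam(n); d=M@np.array([(u-p["cx"])/f,-(v-p["cy"])/f,-1]); return t+d*(z-t[2])/d[2]
E
python3 - <<'E'
from h import *
def go(n,q,u0,v0,x0,y0,z,name):
    P=np.array([px(n,u0+(x-x0)/4,v0+(y-y0)/4,z)[:2] for x,y in q]); c=P.mean(0)
    e=np.roll(P,-1,0)-P
    print(name,n,c.round(4),"len",np.linalg.norm(e,axis=1).round(3),"yaw",(np.degrees(np.arctan2(e[:,1],e[:,0]))%90).round(1))
go("scene",[(592,30),(724,112),(606,222),(474,138)],235,203,400,0,.058,"mould")
go("side",[(531,360),(676,362),(676,468),(525,468)],278,140,400,296,.058,"mould")
go("scene",[(165,112),(284,160),(226,244),(116,190)],344,160,0,0,.012,"tray")
go("side",[(138,395),(266,390),(266,515),(130,522)],223,221,0,296,.012,"tray")
go("scene",[(187,75),(208,65),(230,78),(208,92)],344,160,0,0,.109,"handle")
go("side",[(172,364),(190,356),(214,366),(196,374)],223,221,0,296,.109,"handle")
o=arm.observe(); M=R.from_quat(o["orientation"]).as_matrix()
print((M.T@(np.array([.575,.205,.36])-o["tcp_pos"])*1000).round(), M.round(3))
p,Mc,t,f=cam("wrist"); print("cam in tool",M.T@(t-o["tcp_pos"]),(M.T@Mc).round(3))
E
```

```text
mould scene [ 0.54   -0.1299] len [0.115 0.115 0.111 0.118] yaw [18.9 17.1 20.5 19.4]
mould side [ 0.5357 -0.1271] len [0.12  0.118 0.118 0.121] yaw [18.4 18.1 19.6 19.4]
tray scene [0.5832 0.2092] len [0.096 0.096 0.089 0.09 ] yaw [26.8 23.8 22.7 28.1]
tray side [0.5765 0.2159] len [0.092 0.1   0.092 0.101] yaw [22.5 23.7 23.2 23.8]
handle scene [0.577  0.2078] len [0.019 0.019 0.022 0.021] yaw [89.3 14.5  6.1  4.8]
handle side [0.5743 0.2054] len [0.013 0.018 0.013 0.018] yaw [49.2 84.4 48.9 84.6]
[ 606. -574.   45.] [[ 0.893  0.45  -0.   ]
 [ 0.45  -0.893 -0.   ]
 [-0.    -0.    -1.   ]]
cam in tool [6.86616930e-02 1.12121491e-05 1.99825123e-02] [[ 0.001  0.964  0.266]
 [ 1.    -0.    -0.001]
 [-0.001  0.266 -0.964]]
```

The crops confirm the tamper stands in the tray at the far right, and the small plate lies in the square mould (yaw ≈19°, centre ≈(0.538,-0.128)). I'm moving over the tamper.

Emit:
drive_tool:
  xyz:
    - [36, -34, 3]
    - [72, -69, 5]
    - [108, -103, 8]
    - [144, -137, 10]
    - [180, -172, 13]
  turn: [0, 0, 0, 0, 0]

```text
clock: 1.45
tcp_pos: [0.3762, -0.3443, 0.392]
orientation: [0.973, 0.231, 0.0, 0.0]
contact_force: [1.0, -0.6, -0.0]
width: 0.0879
grip_force: 0.0
```

Emit:
drive_tool:
  xyz:
    - [36, -34, 3]
    - [72, -69, 5]
    - [108, -103, 8]
    - [144, -137, 10]
    - [180, -172, 13]
  turn: [0, 0, 0, 0, 0]

```text
clock: 1.95
tcp_pos: [0.4594, -0.11, 0.3791]
orientation: [0.973, 0.231, 0.001, 0.0]
contact_force: [1.8, -0.5, -0.5]
width: 0.0882
grip_force: 0.0
```

Emit:
drive_tool:
  xyz:
    - [36, -34, 3]
    - [72, -69, 5]
    - [108, -103, 8]
    - [144, -137, 10]
    - [180, -172, 13]
  turn: [0, 0, 0, 0, 0]

```text
clock: 2.45
tcp_pos: [0.5428, 0.1243, 0.3659]
orientation: [0.973, 0.231, 0.0, 0.0]
contact_force: [1.0, -0.6, 0.1]
width: 0.0878
grip_force: 0.0
```

Emit:
drive_tool:
  xyz:
    - [33, -30, 3]
    - [66, -60, 6]
    - [66, -60, 6]
  turn: [0, 0, 0]

```text
clock: 2.75
tcp_pos: [0.574, 0.2128, 0.3596]
orientation: [0.972, 0.235, 0.001, -0.002]
contact_force: [-1.2, 1.5, 0.6]
width: 0.0884
grip_force: 0.0
```

```bash
python3 - <<'E'
from h import *
o=arm.observe();print(o["tcp_pos"],o["orientation"]);im=save("wrist","pics/w1.png")
for t in ["tamper_center","rest_floor"]:
    for d in nets.tip_of("wrist",t)[:2]: print(t,round(d["conf"],2),w("wrist",d["position"]).round(4))
E
```

```text
[0.5740495  0.21278441 0.35957742] [ 9.71955459e-01  2.35151574e-01  8.31900656e-04 -2.37275657e-03]
tamper_center 0.83 [0.5754 0.2005 0.0607]
```

View pics/w1.png

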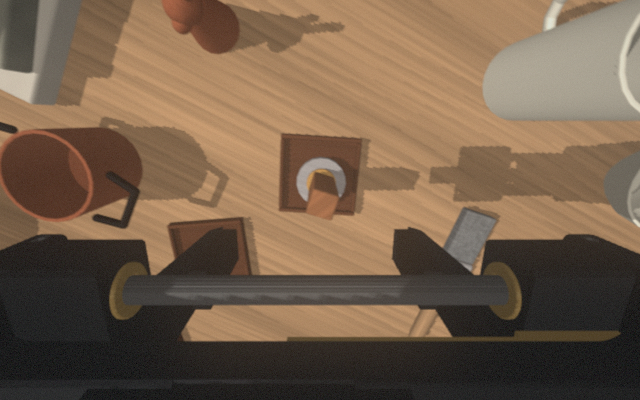

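The wrist view shows the tamper in its tray, with the handle top near (322,202). The jug and bowl are on the right and the rabbit is at the top. I'll zoom in to get the handle's yaw.

```bash
python3 - <<'E'
from h import *
o=arm.observe();print(o["tcp_pos"],o["orientation"]);im=save("wrist","pics/w2.png")
np.save("w2.npy",np.r_[o["tcp_pos"],o["orientation"]])
cv2.imwrite("pics/w2c.png",cv2.resize(im[120:230,270:380,::-1],(550,550),interpolation=cv2.INTER_CUBIC)) 
p,M,t,f=cam("wrist");print(t,R.from_matrix(M).as_quat())
E
```

```text
[0.57410013 0.20506603 0.35947714] [ 9.72918053e-01  2.31149526e-01 -3.76665755e-04  4.65546469e-04]
[0.63552333 0.23502443 0.33957115] [-0.11501737  0.06986393 -0.52013399  0.84341607]
```

View pics/w2c.png

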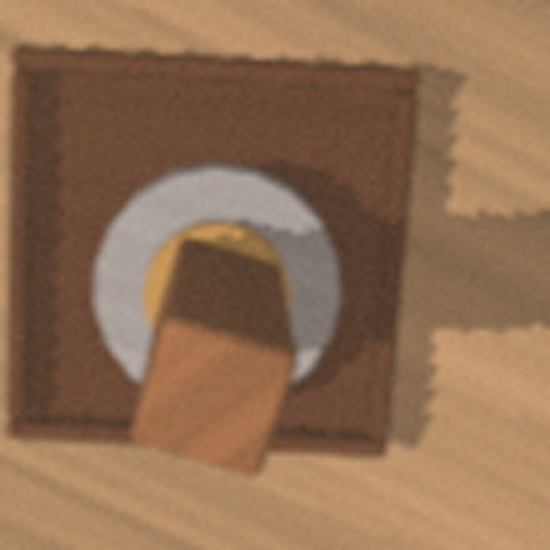

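```bash
python3 - <<'E'
from h import *
o=arm.observe()
def quad(q,z,name):
    P=np.array([px("wrist",270+x/5,120+y/5,z)[:2] for x,y in q]);e=np.roll(P,-1,0)-P
    print(name,P.mean(0).round(4),np.linalg.norm(e,axis=1).round(4),(np.degrees(np.arctan2(e[:,1],e[:,0]))%90).round(1))
quad([(162,318),(293,352),(260,475),(132,440)],.109,"handle")
quad([(15,45),(417,70),(383,455),(10,438)],.012,"tray")
print("foot",px("wrist",270+217/5,120+287/5,.017))
M=R.from_quat(o["orientation"]).as_matrix();print(o["tcp_pos"],np.degrees(np.arctan2(M[1,0],M[0,0])),np.degrees(np.arctan2(M[1,1],M[0,1])))
E
```

```text
handle [0.5751 0.2067] [0.023  0.0227 0.0231 0.0223] [11.7 12.8 10.6 12.6]
tray [0.5795 0.2111] [0.0918 0.0928 0.0918 0.0939] [23.2 23.6 23.9 23.7]
foot [0.57563385 0.20633701 0.017     ]
[0.57415618 0.20428955 0.3596112 ] 26.65412876184193 -63.34581578830132
```

Emit:
drive_tool:
  xyz:
    - [1, -1, 15]
    - [2, -2, 30]
    - [2, -2, 45]
    - [2, -2, 45]
  turn: [7, 14.6, 14.6, 14.6]

```text
clock: 3.35
tcp_pos: [0.5743, 0.2068, 0.3128]
orientation: [0.994, 0.107, -0.002, 0.001]
contact_force: [-0.4, 0.2, 0.1]
width: 0.0882
grip_force: 0.0
```

```bash
python3 - <<'E'
from h import *
save("wrist","pics/w3.png")
for i in range(3): get_image("wrist")
im=save("wrist","pics/w3.png");o=arm.observe()
cv2.imwrite("pics/w3c.png",cv2.resize(im[100:300,220:420,::-1],(600,600),interpolation=cv2.INTER_CUBIC))
M=R.from_quat(o["orientation"]).as_matrix();print(o["tcp_pos"],np.degrees(np.arctan2(M[1,0],M[0,0])))
for t in ["tamper_center","rest_floor"]:
    for d in nets.tip_of("wrist",t)[:2]: print(t,round(d["conf"],2),w("wrist",d["position"]).round(4))
E
```

```text
[0.57538928 0.20833715 0.31559657] 12.189365816436833
tamper_center 0.8 [0.5757 0.2099 0.0596]
rest_floor 0.69 [0.4249 0.2897 0.004 ]
```

View pics/w3c.png

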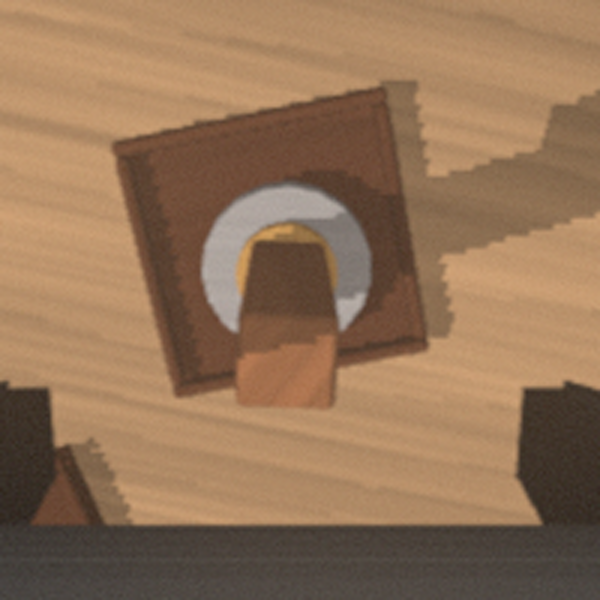

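The handle is square to the fingers and centred between them, with its top's centre near (315.7,220).

```bash
python3 - <<'E'
from h import *
o=arm.observe();M=R.from_quat(o["orientation"]).as_matrix()
P=px("wrist",315.7,220.3,.109);print(P,o["tcp_pos"]);t=np.array([P[0],P[1],.230])
print((M.T@(t-o["tcp_pos"])*1000).round(1))
E
```

```text
[0.57522063 0.2078809  0.109     ] [0.57528298 0.2084748  0.31546516]
[-0.3  0.6 85.5]
```

Emit:
drive_tool:
  xyz:
    - [0, 0, 25]
    - [0, 0, 50]
    - [0, 0, 70]
    - [0, 0, 85]
    - [0, 0, 85]
  turn: [0, 0, 0, 0, 0]

```text
clock: 4.2
tcp_pos: [0.5743, 0.2082, 0.228]
orientation: [0.994, 0.106, -0.002, 0.0]
contact_force: [0.4, -0.2, -0.3]
width: 0.0879
grip_force: 0.0
```

Emit:
drive_tool:
  xyz:
    - [0, 0, 0]
    - [0, 0, 0]
    - [0, 0, 0]
    - [0, 0, 0]
    - [0, 0, 0]
  turn: [0, 0, 0, 0, 0]
  fingers: 0
  grip_force: 45

```text
clock: 4.7
tcp_pos: [0.5752, 0.2085, 0.2302]
orientation: [0.994, 0.106, 0.0, -0.0]
contact_force: [0.4, 0.4, -0.2]
width: 0.0499
grip_force: 0.0
```

Emit:
drive_tool:
  xyz:
    - [0, 0, 0]
    - [0, 0, 0]
    - [0, 0, 0]
    - [0, 0, 0]
  turn: [0, 0, 0, 0]

```text
clock: 5.1
tcp_pos: [0.5751, 0.2084, 0.2297]
orientation: [0.994, 0.106, -0.0, 0.0]
contact_force: [0.4, 0.3, -0.0]
width: 0.0234
grip_force: 44.5
```

Emit:
drive_tool:
  xyz:
    - [0, 0, -10]
    - [0, 0, -30]
    - [0, 0, -60]
    - [0, 0, -90]
    - [0, 0, -110]
  turn: [0, 0, 0, 0, 0]

```text
clock: 5.6
tcp_pos: [0.5752, 0.2086, 0.3423]
orientation: [0.994, 0.106, 0.001, -0.0]
contact_force: [0.7, 0.8, -2.8]
width: 0.024
grip_force: 44.5
```

Emit:
drive_tool:
  xyz:
    - [0, 0, 0]
    - [0, 0, 0]
  turn: [0, 0, 0]

```text
validation failed for argument at $.tu...
```

```bash
python3 - <<'E'
from h import *
o=arm.observe();print({k:np.round(o[k],4) for k in ["clock","tcp_pos","orientation","contact_force","width","grip_force"]})
M=R.from_quat(o["orientation"]).as_matrix();print((M.T@(np.array([.538,-.128,o["tcp_pos"][2]])-o["tcp_pos"])*1000).round(1))
E
```

```text
{'clock': np.float64(5.6), 'tcp_pos': array([0.5752, 0.2086, 0.3423]), 'orientation': array([ 9.944e-01,  1.058e-01,  9.000e-04, -3.000e-04]), 'contact_force': array([ 0.6684,  0.8209, -2.8459]), 'width': np.float64(0.024), 'grip_force': np.float64(44.4648)}
[-1.072e+02  3.213e+02 -3.000e-01]
```

Emit:
drive_tool:
  xyz:
    - [-8, 24, 0]
    - [-21, 64, 0]
    - [-35, 104, 0]
    - [-48, 144, 0]
    - [-61, 184, 0]
  turn: [0, 0, 0, 0, 0]

```text
clock: 6.1
tcp_pos: [0.5535, 0.0142, 0.3402]
orientation: [0.994, 0.106, -0.0, 0.0]
contact_force: [0.7, 0.1, -2.5]
width: 0.0237
grip_force: 44.5
```

Emit:
drive_tool:
  xyz:
    - [-13, 40, 0]
    - [-26, 80, 0]
    - [-38, 115, 0]
    - [-46, 137, 0]
    - [-46, 137, 0]
  turn: [0, 0, 0, 0, 0]

```text
clock: 6.6
tcp_pos: [0.5368, -0.1324, 0.34]
orientation: [0.995, 0.103, -0.001, 0.001]
contact_force: [0.4, 0.3, -3.3]
width: 0.0236
grip_force: 44.5
```

```bash
python3 - <<'E'
from h import *
for i in range(4): get_image("side")
o=arm.observe();print({k:np.round(o[k],4) for k in ["clock","tcp_pos","orientation","contact_force","width","grip_force"]})
im=save("wrist","pics/w4.png")
for n in ["wrist","scene","side"]:
    if n!="wrist": save(n,f"pics/{n}4.png")
    for t in ["mould_rim","plate_top","tamper_center"]:
        for d in nets.tip_of(n,t)[:2]: print(n,t,round(d["conf"],2),w(n,d["position"]).round(4))
E
```

```text
{'clock': np.float64(6.8), 'tcp_pos': array([ 0.5381, -0.1264,  0.3399]), 'orientation': array([ 9.943e-01,  1.068e-01,  1.000e-04, -5.000e-04]), 'contact_force': array([ 0.0886, -0.0886, -1.8766]), 'width': np.float64(0.024), 'grip_force': np.float64(44.4661)}
wrist plate_top 0.72 [ 0.3461 -0.1422  0.0073]
wrist plate_top 0.48 [ 0.5368 -0.1239  0.1712]
wrist tamper_center 0.77 [ 0.5377 -0.1261  0.1718]
scene mould_rim 0.94 [ 0.5385 -0.1267  0.0596]
scene plate_top 0.97 [ 0.5406 -0.1287  0.0495]
scene plate_top 0.72 [ 0.3465 -0.1381  0.0123]
scene tamper_center 0.61 [ 0.5364 -0.1271  0.175 ]
scene tamper_center 0.18 [ 0.5369 -0.1257  0.0586]
side mould_rim 0.83 [ 0.5361 -0.1309  0.0578]
side plate_top 0.59 [ 0.3496 -0.1362  0.0063]
side plate_top 0.55 [ 0.5394 -0.1276  0.0505]
side tamper_center 0.61 [ 0.5406 -0.1269  0.1661]
```

View pics/w4.png

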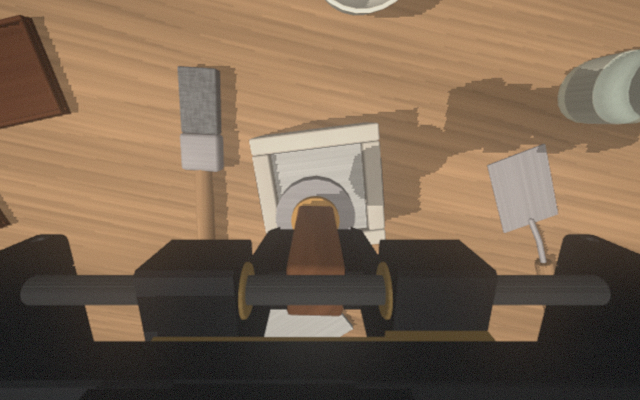

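The wrist view shows the tamper over the mould. The mould's outer far corners are at (250,142) and (378,124), and the right edge runs down to (385,243).

```bash
python3 - <<'E'
from h import *
im=cv2.imread("pics/w4.png");g=cv2.cvtColor(im,cv2.COLOR_BGR2GRAY)
c=np.float32([[[250,142]],[[378,124]]]);c=cv2.cornerSubPix(g,c,(4,4),(-1,-1),(3,30,.01)).reshape(2,2);print(c)
A,B,=[px("wrist",*q,.058)[:2] for q in c];C=px("wrist",385,243,.058)[:2]
d=(B-A);L=np.linalg.norm(d);d/=L;n=np.array([d[1],-d[0]]);n*=np.sign(n@(C-B))
print(L,np.degrees(np.arctan2(d[1],d[0]))%90,"edge2",np.degrees(np.arctan2(*(C-B)[::-1]))%90,"centre",(A+B)/2+n*.06)
# foot rim outer arc centre about axis
o=arm.observe();print(o["tcp_pos"],o["orientation"],o["contact_force"],o["clock"])
M=R.from_quat(o["orientation"]).as_matrix();print((M.T@(np.array([.5385,-.1285,.26])-o["tcp_pos"])*1000).round(1))
E
```

```text
[[249.33    139.55685]
 [377.25723 123.16085]]
0.11748507073663748 19.305369365089064 edge2 19.357570553820096 centre [ 0.53737901 -0.13367956]
[ 0.53798095 -0.12780953  0.33975234] [ 9.94385141e-01  1.05821500e-01 -2.81029479e-05  1.50167850e-06] [-0.12233536  0.96392288 -2.76515939] 7.4
[ 0.4  0.8 79.8]
```

```bash
python3 - <<'E'
from h import *
o=arm.observe();c0=cam("wrist");im=save("wrist","pics/w5.png");g=cv2.cvtColor(im,cv2.COLOR_RGB2GRAY)
print(o["tcp_pos"])
c=np.float32([[[250,140]],[[378,123]]]);c=cv2.cornerSubPix(g,c,(5,5),(-1,-1),(3,30,.01)).reshape(2,2);print(c)
A,B,=[px("wrist",*q,.058,c0)[:2] for q in c]
d=(B-A);L=np.linalg.norm(d);d/=L;n=np.array([d[1],-d[0]]);n*=np.sign(n@(np.array([.54,-.13])-B))
print(L,"centre",(A+B)/2+n*.06)
for cn in ["scene","side"]:
    im=save(cn,f"pics/{cn}5.png")
    g=cv2.cvtColor(cv2.imread(f"pics/{cn}0.png"),cv2.COLOR_BGR2GRAY)
    q={"scene":[(592,30),(724,112),(606,222),(474,138)],"side":[(531,360),(676,362),(676,468),(525,468)]}[cn]
    q=np.float32([[[235+(x-400)/4,203+y/4]] if cn=="scene" else [[278+(x-400)/4,140+(y-296)/4]] for x,y in q])
    q2=cv2.cornerSubPix(g,q.copy(),(3,3),(-1,-1),(3,30,.01)).reshape(-1,2)
    P=np.array([px(cn,*z,.058)[:2] for z in q2]);print(cn,P.round(4).tolist(),P.mean(0),((P[0]+P[2])/2),((P[1]+P[3])/2))
E
```

```text
[ 0.53798095 -0.12780953  0.33975234]
[[246.9487  139.211  ]
 [375.28998 122.30015]]
0.11788077251082855 centre [ 0.53754524 -0.13180784]
scene [[0.4622, -0.0931], [0.576, -0.057], [0.6136, -0.1673], [0.5023, -0.206]] [ 0.53853229 -0.13086622] [ 0.53792842 -0.13023832] [ 0.53913615 -0.13149412]
side [[0.6139, -0.1658], [0.5023, -0.2046], [0.4638, -0.0895], [0.5763, -0.0564]] [ 0.53908301 -0.12906796] [ 0.53885008 -0.1276481 ] [ 0.53931593 -0.13048781]
```

Emit:
drive_tool:
  xyz:
    - [0, 1, 15]
    - [0, 2, 35]
    - [0, 2, 50]
    - [0, 2, 55]
    - [0, 2, 55]
  turn: [0, 0, 0, 0, 0]

```text
clock: 8.05
tcp_pos: [0.5382, -0.1297, 0.2843]
orientation: [0.994, 0.106, -0.001, -0.0]
contact_force: [-0.2, -0.4, -1.9]
width: 0.024
grip_force: 44.5
```

Emit:
drive_tool:
  xyz:
    - [0, 0, 0]
    - [0, 0, 0]
    - [0, 0, 0]
  turn: [0, 0, 0]

```text
clock: 8.35
tcp_pos: [0.5387, -0.1298, 0.2855]
orientation: [0.994, 0.106, 0.001, 0.0]
contact_force: [0.7, 0.9, -3.0]
width: 0.0241
grip_force: 44.5
```

```bash
python3 - <<'E'
from h import *
c=lambda im,x,y:cv2.resize(im[y-37:y+37,x-50:x+50,::-1],(400,296),interpolation=cv2.INTER_CUBIC)
o=arm.observe();print(o["tcp_pos"],o["orientation"],o["contact_force"])
cv2.imwrite("pics/crop6.png",np.hstack([c(save("scene","pics/s6.png"),285,225),c(save("side","pics/d6.png"),328,165)]))
E
```

```text
[ 0.53868695 -0.12982853  0.28547737] [9.94385876e-01 1.05812683e-01 6.04898340e-04 1.99082941e-04] [ 0.68839025  0.90265824 -2.99570698]
```

View pics/crop6.png

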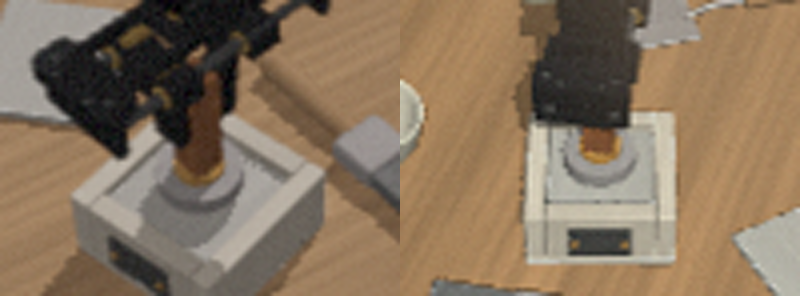

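Both views show the foot centred above the plate. I'll press steadily now.

Emit:
drive_tool:
  xyz:
    - [0, 0, 3]
    - [0, 0, 6]
    - [0, 0, 9]
    - [0, 0, 12]
    - [0, 0, 15]
  turn: [0, 0, 0, 0, 0]

```text
clock: 8.95
tcp_pos: [0.5384, -0.1298, 0.2696]
orientation: [0.994, 0.106, -0.0, -0.0]
contact_force: [-0.5, -1.0, 0.6]
width: 0.0237
grip_force: 44.5
```

Emit:
drive_tool:
  xyz:
    - [0, 0, 1.5]
    - [0, 0, 3]
    - [0, 0, 4.5]
    - [0, 0, 6]
    - [0, 0, 7]
  turn: [0, 0, 0, 0, 0]

```text
clock: 9.45
tcp_pos: [0.5384, -0.1298, 0.2629]
orientation: [0.994, 0.106, 0.0, 0.0]
contact_force: [-1.5, 0.4, 4.0]
width: 0.0238
grip_force: 44.5
```

Emit:
drive_tool:
  xyz:
    - [0, 0, 0.6]
    - [0, 0, 1.2]
    - [0, 0, 1.8]
    - [0, 0, 2.4]
    - [0, 0, 3]
  turn: [0, 0, 0, 0, 0]

```text
clock: 9.95
tcp_pos: [0.5384, -0.1298, 0.2598]
orientation: [0.994, 0.106, -0.0, 0.0]
contact_force: [-2.2, 0.3, 4.2]
width: 0.0236
grip_force: 44.5
```

Emit:
drive_tool:
  xyz:
    - [0, 0, 0.5]
    - [0, 0, 1]
    - [0, 0, 1.5]
    - [0, 0, 2]
    - [0, 0, 2.5]
  turn: [0, 0, 0, 0, 0]

```text
clock: 10.45
tcp_pos: [0.5384, -0.1298, 0.2572]
orientation: [0.994, 0.106, 0.0, -0.0]
contact_force: [-1.5, 0.7, 4.9]
width: 0.024
grip_force: 44.5
```

Emit:
drive_tool:
  xyz:
    - [0, 0, 0.5]
    - [0, 0, 1]
    - [0, 0, 1.5]
    - [0, 0, 2]
    - [0, 0, 2.5]
  turn: [0, 0, 0, 0, 0]

```text
clock: 10.95
tcp_pos: [0.5384, -0.1298, 0.2547]
orientation: [0.994, 0.106, -0.0, -0.0]
contact_force: [-2.7, 0.7, 4.0]
width: 0.0238
grip_force: 44.5
```

Emit:
drive_tool:
  xyz:
    - [0, 0, 0.5]
    - [0, 0, 1]
    - [0, 0, 1.5]
    - [0, 0, 2]
    - [0, 0, 2.5]
  turn: [0, 0, 0, 0, 0]

```text
clock: 11.45
tcp_pos: [0.5384, -0.1298, 0.2522]
orientation: [0.994, 0.106, -0.0, -0.0]
contact_force: [-1.5, 0.6, 4.6]
width: 0.0235
grip_force: 44.5
```

Emit:
drive_tool:
  xyz:
    - [0, 0, 0.5]
    - [0, 0, 1]
    - [0, 0, 1.5]
    - [0, 0, 2]
    - [0, 0, 2.5]
  turn: [0, 0, 0, 0, 0]

```text
clock: 11.95
tcp_pos: [0.5385, -0.1298, 0.2506]
orientation: [0.994, 0.106, -0.0, 0.0]
contact_force: [-4.9, 1.1, 17.6]
width: 0.0237
grip_force: 44.5
```

Emit:
drive_tool:
  xyz:
    - [0, 0, 0]
    - [0, 0, 0]
  turn: [0, 0]

```text
clock: 12.15
tcp_pos: [0.5385, -0.1298, 0.2508]
orientation: [0.994, 0.106, 0.0, 0.0]
contact_force: [-6.6, 1.1, 15.0]
width: 0.0237
grip_force: 44.5
```

```bash
python3 - <<'E'
from h import *
o=arm.observe();M=R.from_quat(o["orientation"]).as_matrix();print(o["tcp_pos"],o["contact_force"],o["ft_torque"],"tilt mrad",M[:2,2]*1000)
E
```

```text
[ 0.53851552 -0.1297543   0.25075104] [-6.55476837  1.09819581 14.95582899] [0.45003662 1.33782938 0.00720525] tilt mrad [ 0.15468261 -0.20131174]
```

Emit:
drive_tool:
  xyz:
    - [0, 0, -0.5]
    - [0, 0, -1]
    - [0, 0, -1.5]
    - [0, 0, -2]
    - [0, 0, -3]
  turn: [0, 0, 0, 0, 0]

```text
clock: 12.65
tcp_pos: [0.5384, -0.1298, 0.2524]
orientation: [0.994, 0.106, 0.0, 0.0]
contact_force: [0.1, -0.0, -3.5]
width: 0.0242
grip_force: 44.5
```

Emit:
drive_tool:
  xyz:
    - [0, 0, -0.5]
    - [0, 0, -1]
    - [0, 0, -1]
  turn: [0, 0, 0]

```text
clock: 12.95
tcp_pos: [0.5384, -0.1299, 0.2535]
orientation: [0.994, 0.106, -0.0, 0.0]
contact_force: [0.0, -0.9, -2.8]
width: 0.0239
grip_force: 44.5
```

Emit:
drive_tool:
  xyz:
    - [0, 0, -8]
    - [0, 0, -24]
    - [0, 0, -48]
    - [0, 0, -72]
    - [0, 0, -88]
  turn: [0, 0, 0, 0, 0]

```text
clock: 13.45
tcp_pos: [0.5387, -0.1298, 0.3439]
orientation: [0.994, 0.106, 0.001, 0.0]
contact_force: [0.1, -0.4, -2.8]
width: 0.0235
grip_force: 44.5
```

```bash
python3 - <<'E'
from h import *
c=lambda im,x,y:cv2.resize(im[y-37:y+37,x-50:x+50,::-1],(400,296),interpolation=cv2.INTER_CUBIC)
get_image("side");get_image("side")
a,b=c(save("scene","pics/s7.png"),285,232),c(save("side","pics/d7.png"),328,175)
wr=save("wrist","pics/w7.png")[110:258,215:415,::-1]
wr=cv2.resize(wr,(400,296));s0=c(cv2.imread("pics/scene0.png")[:,:,::-1],285,232)
cv2.imwrite("pics/crop7.png",np.vstack([np.hstack([a,b]),np.hstack([s0,wr])]))
o=arm.observe();M=R.from_quat(o["orientation"]).as_matrix()
print(o["tcp_pos"],o["contact_force"],(M.T@(np.array([.5752,.2085,.3423])-o["tcp_pos"])*1000).round(1))
E
```

```text
[ 0.53796039 -0.12972549  0.34104668] [-0.04476752 -0.14324852 -3.04747203] [ 107.6 -322.8   -1.2]
```

View pics/crop7.png

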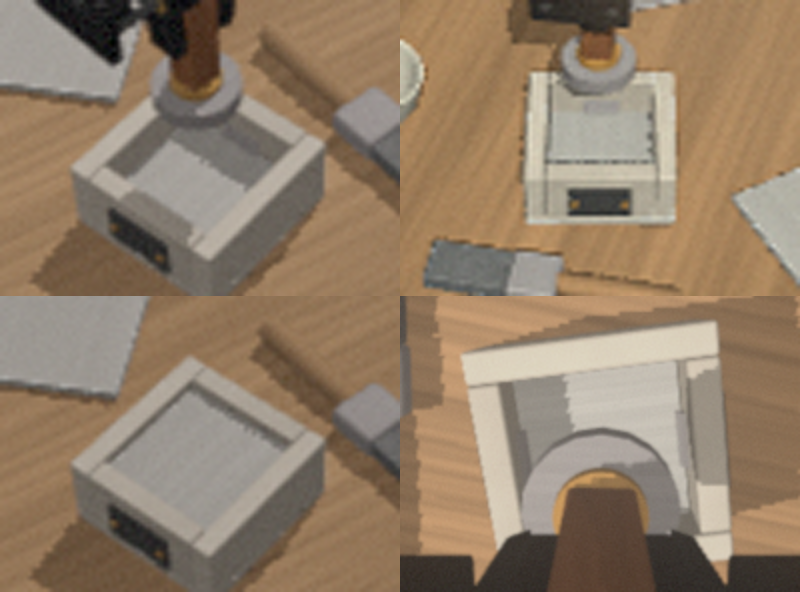

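The plate now lies deep in the well and stays down. I'll carry the tamper back and check that the plate is level once the view is clear.

Emit:
drive_tool:
  xyz:
    - [8, -24, 0]
    - [21, -64, 0]
    - [35, -104, 0]
    - [48, -144, 0]
    - [61, -184, 0]
  turn: [0, 0, 0, 0, 0]

```text
clock: 14.2
tcp_pos: [0.5588, 0.0644, 0.3404]
orientation: [0.994, 0.106, -0.001, 0.0]
contact_force: [0.9, -0.4, -3.2]
width: 0.0239
grip_force: 44.5
```

Emit:
drive_tool:
  xyz:
    - [13, -40, 0]
    - [26, -80, 0]
    - [38, -115, 0]
    - [47, -139, 0]
    - [47, -139, 0]
  turn: [0, 0, 0, 0, 0]

```text
clock: 14.7
tcp_pos: [0.5749, 0.2138, 0.3404]
orientation: [0.994, 0.109, -0.001, -0.002]
contact_force: [-0.9, 1.0, -3.1]
width: 0.0239
grip_force: 44.5
```

```bash
python3 - <<'E'
from h import *
c=lambda im,x,y:cv2.resize(im[y-37:y+37,x-50:x+50,::-1],(400,296),interpolation=cv2.INTER_CUBIC)
for i in range(3):get_image("side")
a,b=c(save("scene","pics/s8.png"),285,240),c(save("side","pics/d8.png"),328,177)
cc,d=c(get_image("scene"),394,185),c(get_image("side"),273,245)
cv2.imwrite("pics/crop8.png",np.vstack([np.hstack([a,b]),np.hstack([cc,d])]))
for n in ["scene","side"]:
    for t in ["tamper_center","plate_top"]:
        for q in nets.tip_of(n,t)[:2]: print(n,t,round(q["conf"],2),w(n,q["position"]).round(4))
o=arm.observe();M=R.from_quat(o["orientation"]).as_matrix()
print(o["clock"],o["tcp_pos"],o["contact_force"],(M.T@(np.array([.5765,.2095,.3423])-o["tcp_pos"])*1000).round(1))
E
```

```text
scene tamper_center 0.59 [0.5729 0.2058 0.1731]
scene plate_top 0.93 [ 0.3475 -0.1386  0.0136]
scene plate_top 0.77 [ 0.5392 -0.1252  0.0269]
side tamper_center 0.69 [0.5764 0.2085 0.1722]
side plate_top 0.88 [ 0.5381 -0.1329  0.0259]
side plate_top 0.78 [ 0.3484 -0.1375  0.0049]
15.25 [0.57607355 0.20822854 0.34184728] [-0.14640129 -0.07571352 -2.50421417] [ 0.7 -1.2 -0.5]
```

View pics/crop8.png

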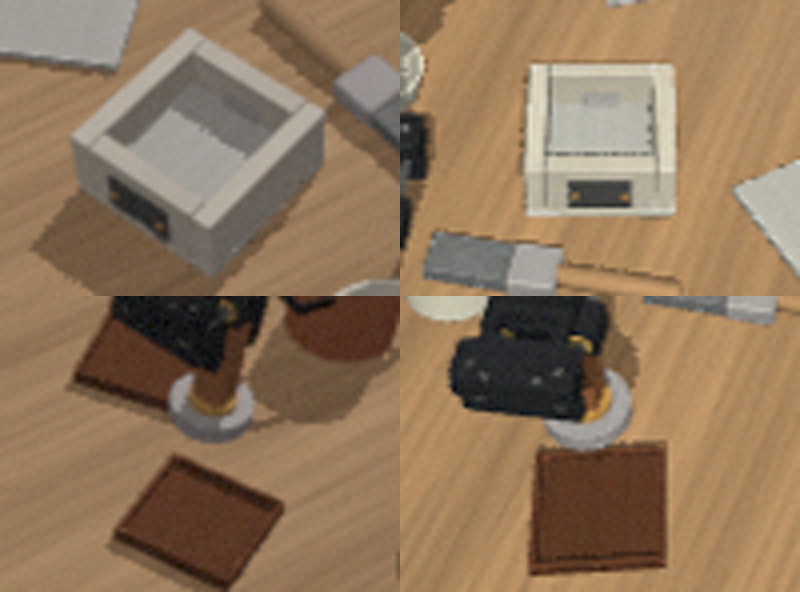

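In this view the tamper hangs over its tray. The plate lies deep in the well, and both catch tongues show just above it: at (240,103) in the scene crop and (600,98) in the side crop. I'll check numerically that it's level, using the saved pictures.

```bash
python3 - <<'E'
from h import *
C=np.array([.5385,-.13]);a=np.radians(19);ex=np.array([np.cos(a),np.sin(a)]);ey=np.array([-ex[1],ex[0]])
def proj(n,P):
    p,M,t,f=cam(n);q=M.T@(P-t);return p["cx"]+f*q[0]/-q[2],p["cy"]-f*q[1]/-q[2]
zs=np.arange(.010,.062,.003);print("z",(zs*1000).round().astype(int))
for n,fn,walls in [("scene","pics/s8.png",["+y","-x"]),("side","pics/d8.png",["-y","+x"])]:
    g=cv2.cvtColor(cv2.imread(fn),cv2.COLOR_BGR2GRAY).astype(np.float32)
    for wl in walls:
        s=1 if wl[0]=="+" else -1
        for u in [-.035,-.022,0,.022,.035]:
            b=C+(s*.044*ey+u*ex if wl[1]=="y" else s*.044*ex+u*ey)
            uv=np.float32([proj(n,np.r_[b,z]) for z in zs])
            v=cv2.remap(g,uv[:,0].reshape(1,-1).copy(),uv[:,1].reshape(1,-1).copy(),cv2.INTER_LINEAR)[0]
            print(n,wl,u,v.astype(int))
E
```

```text
z [10 13 16 19 22 25 28 31 34 37 40 43 46 49 52 55 58 61]
scene +y -0.035 [111 111 110 110 108 105  99 102 104 106 107 108 106 103 107 116 135 156]
scene +y -0.022 [112 112 113 111 108 107 106 105 104 105 106 106 104 103 104 112 138 157]
scene +y 0 [113 113 114 106  99  94  95  96  98  99 101 103 104 102 103 109 131 149]
scene +y 0.022 [168 153 135 120 111 107 102 101 102 103 104 105 102 101 103 109 133 152]
scene +y 0.035 [146 165 172 175 175 174 174 174 171 162 148 124 110 101  98 108 127 151]
scene -x -0.035 [147 163 168 169 169 169 170 169 166 148 128 104  98  95  95 104 127 153]
scene -x -0.022 [168 165 160 153 139 113 103  98  95  97  98  98  97  96  97 107 127 149]
scene -x 0 [159 159 155 149 136 115 105  99  97  97  97  98  98  96  95  98 119 145]
scene -x 0.022 [157 150 127 119 114 112 103  97  97  98  98  97  99  98  97 103 124 149]
scene -x 0.035 [113 113 112 110 108 108 104  99  95  97  98  98  99  98  96 103 123 147]
side -y -0.035 [181 181 178 170 168 169 173 174 175 174 173 173 172 171 171 171 175 194]
side -y -0.022 [181 181 181 180 181 181 176 173 171 173 172 169 169 170 171 170 173 196]
side -y 0 [185 186 185 183 177 171 164 160 159 161 166 174 172 170 169 167 171 195]
side -y 0.022 [183 183 184 185 184 182 175 172 171 171 171 170 170 168 165 169 180 202]
side -y 0.035 [180 182 181 180 180 178 174 172 170 170 170 169 169 168 166 167 178 201]
side +x -0.035 [154 149 149 148 135 127 125 123 122 127 131 131 127 126 127 134 138 141]
side +x -0.022 [147 146 143 143 148 144 142 146 141 134 133 135 138 143 148 151 148 146]
side +x 0 [144 133 159 168 168 153 145 141 145 148 150 153 156 157 159 162 164 166]
side +x 0.022 [159 169 184 183 179 173 171 169 134 126 146 150 148 140 138 140 149 155]
side +x 0.035 [154 152 150 148 148 151 164 178 172 165 157 159 150 118 128 144 148 147]
```

The wall/plate edge sits at z≈25 mm on all sides, so the plate is level. I'm lowering the tamper into its rest.

Emit:
drive_tool:
  xyz:
    - [1, -1, 25]
    - [1, -1, 55]
    - [1, -1, 85]
    - [1, -1, 100]
    - [1, -1, 105]
  turn: [0, 0, 0, 0, 0]

```text
clock: 15.75
tcp_pos: [0.5762, 0.2096, 0.2352]
orientation: [0.994, 0.106, -0.001, 0.0]
contact_force: [0.2, -0.7, -1.8]
width: 0.024
grip_force: 44.5
```

Emit:
drive_tool:
  xyz:
    - [0, 0, 1]
    - [0, 0, 2]
    - [0, 0, 3]
    - [0, 0, 4]
    - [0, 0, 4.5]
  turn: [0, 0, 0, 0, 0]

```text
clock: 16.25
tcp_pos: [0.5769, 0.2099, 0.2327]
orientation: [0.994, 0.106, 0.0, -0.0]
contact_force: [0.1, -0.6, -3.1]
width: 0.0235
grip_force: 44.5
```

Emit:
drive_tool:
  xyz:
    - [0, 0, 0.5]
    - [0, 0, 1]
    - [0, 0, 1.5]
    - [0, 0, 2]
  turn: [0, 0, 0, 0]

```text
clock: 16.65
tcp_pos: [0.5768, 0.2099, 0.2302]
orientation: [0.994, 0.106, -0.0, 0.0]
contact_force: [0.4, -0.2, -2.6]
width: 0.0236
grip_force: 44.5
```

Emit:
drive_tool:
  xyz:
    - [0, 0, 0.4]
    - [0, 0, 0.8]
    - [0, 0, 1.2]
  turn: [0, 0, 0]

```text
clock: 16.95
tcp_pos: [0.5768, 0.2099, 0.2296]
orientation: [0.994, 0.106, -0.0, 0.0]
contact_force: [-3.0, -1.6, 8.1]
width: 0.0241
grip_force: 44.5
```

Contact. I'll ease off slightly, open the fingers and go straight up.

Emit:
drive_tool:
  xyz:
    - [0, 0, -0.4]
    - [0, 0, -0.5]
  turn: [0, 0]

```text
clock: 17.15
tcp_pos: [0.5768, 0.2099, 0.2297]
orientation: [0.994, 0.106, 0.0, 0.0]
contact_force: [-0.6, -0.4, 0.4]
width: 0.0239
grip_force: 44.5
```

Emit:
drive_tool:
  xyz:
    - [0, 0, 0]
    - [0, 0, 0]
    - [0, 0, 0]
    - [0, 0, 0]
    - [0, 0, 0]
  turn: [0, 0, 0, 0, 0]
  fingers: 0.9

```text
clock: 17.65
tcp_pos: [0.5768, 0.2099, 0.2296]
orientation: [0.994, 0.106, 0.0, -0.0]
contact_force: [-0.9, -0.5, 0.3]
width: 0.0617
grip_force: 0.0
```

Emit:
drive_tool:
  xyz:
    - [0, 0, 0]
    - [0, 0, 0]
    - [0, 0, -15]
    - [0, 0, -40]
    - [0, 0, -70]
  turn: [0, 0, 0, 0, 0]

```text
clock: 18.15
tcp_pos: [0.5765, 0.2098, 0.3006]
orientation: [0.994, 0.106, -0.001, 0.0]
contact_force: [0.3, -0.2, 0.1]
width: 0.0794
grip_force: 0.0
```

Emit:
drive_tool:
  xyz:
    - [0, 0, -40]
    - [0, 0, -70]
    - [0, 0, -90]
    - [0, 0, -90]
    - [0, 0, -90]
  turn: [0, 0, 0, 0, 0]

```text
clock: 18.65
tcp_pos: [0.5766, 0.2098, 0.3901]
orientation: [0.994, 0.106, 0.0, -0.0]
contact_force: [-1.4, 0.0, 0.3]
width: 0.0791
grip_force: 0.0
```

```bash
python3 - <<'E'
from h import *
for n in ["scene","side"]:
    save(n,f"pics/{n}9.png")
    for t in ["tamper_center","plate_top","rest_floor","pitcher_mid","bowl_mid","rabbit_mid","glaze_jar_mid"]:
        for q in nets.tip_of(n,t)[:3]:
            if q["conf"]>.4: print(n,t,round(q["conf"],2),w(n,q["position"]).round(4))
o=arm.observe();print(o["clock"],o["tcp_pos"],o["width"],o["contact_force"])
E
```

```text
scene tamper_center 0.9 [0.5738 0.2094 0.0615]
scene plate_top 0.82 [ 0.3451 -0.1359  0.0142]
scene plate_top 0.58 [ 0.5394 -0.1286  0.0299]
scene rest_floor 0.8 [0.5753 0.2132 0.0085]
scene rest_floor 0.63 [0.2274 0.3018 0.0081]
scene bowl_mid 0.68 [ 0.7459 -0.1204  0.0303]
scene rabbit_mid 0.68 [0.6694 0.3852 0.0652]
scene glaze_jar_mid 0.81 [ 0.6926 -0.3898  0.043 ]
side tamper_center 0.91 [0.5774 0.2079 0.0585]
side plate_top 0.95 [ 0.3519 -0.1406  0.0059]
side plate_top 0.75 [ 0.5384 -0.1295  0.0277]
side rest_floor 0.79 [0.4206 0.29   0.0079]
side rest_floor 0.69 [0.2274 0.3032 0.0044]
side rest_floor 0.56 [0.5762 0.2149 0.0046]
side pitcher_mid 0.64 [0.774  0.0645 0.0762]
side bowl_mid 0.62 [ 0.7428 -0.1216  0.0275]
side rabbit_mid 0.62 [0.6702 0.3871 0.0609]
side glaze_jar_mid 0.62 [ 0.69   -0.3868  0.0465]
19.45 [0.57677391 0.20989928 0.38957321] 0.07913153765271361 [ 0.07884068  0.65421241 -0.08087582]
```

The tamper is upright in its rest, the plate is still down, and the crockery hasn't moved.

```bash
python3 -c "
from rig import job
print(job.finish_job())"
```

```text
the job is handed in; nothing more can be done
None
```

The job is handed in, with no verdict returned: the plate was pressed to its stop at about 20 N (highest reading) and has stayed down, level as far as the pictures show, the tamper stands upright in its rest, and the crockery hasn't moved (about 19.5 s used).

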